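# Slide the drip tray under the plancha and latch it

## Robot

A 6-joint arm with a two-finger parallel gripper is mounted at the origin on the work surface. World frame = base frame: x ahead of the robot, y to its left, z up, the work surface at z = 0. Lengths are in m, angles in rad, forces in N, time in s.
With the tool pointing down it reaches from about 0.35 to 0.8 m from the base axis. Payload 7.3 kg.
Tool frame: the origin (TCP) lies between the finger pads; the fingertips stand 25 mm ahead of it and the grasp point (between the pads) lies 6 mm ahead of it (r.tip_extent is the distance from the TCP to the fingertips, in m); z points along the fingers, y is the line along which they close (so a half turn about z gives the same grasp; the last joint's range is limited). The gripper opens to 85 mm and grips with 20 to 120 N. Pads are 22 mm wide; open, the fingers measure 114 mm over their backs; the gripper's body (76 mm by 85 mm) begins 54 mm behind the grasp point. The pads swing forward as they close: fully open they stand 13 mm farther back than shut.
Start: joints at [-1.328, 0.342, 1.524, -0, 1.275, -0.146], TCP at [0.199, -0.486, 0.256] pointing down, gripper open.
Joint ranges: [-2.53, 2.53], [-0.77, 2.02], [0.04, 2.7], [-1, 4.14], [0.28, 2.66], [-3.11, 3.11]. Speed limits (rad/s): [2.57, 2.57, 3.14, 3.14, 3.14, 3.14].

## Interface

Orientations are given as a unit quaternion [x, y, z, w].
In Python, from workcell import r, command_gripper, optics gives the robot as it stands. The module is installed in compiled form; this text tells all that it offers. Calls block until the motion is done:
- r.reach(position, orientation): joint-space move of the TCP to a pose.
- r.move_straight(position, orientation=None, speed=0.15, max_force=None): straight line of the TCP; orientation=None keeps the orientation; speed is the mean speed in m/s. With max_force (N) it stops when the force on the tool has changed by that much, and returns True; else False.
- r.movej(angles): joint-space move.
- command_gripper(opening, force=None): finger opening in m; force is the grip in N (None keeps the last); returns when the fingers have stopped.
- r.hold(seconds).
- r.solve_ik(position, orientation): joint angles nearest the present ones, or None.
- r.read_state(): the state.
- optics.get_image(name): name is "side" or "top"; returns (picture, depth): 384x512x3 uint8, red, green, blue; 384x512 float32, m along the optical axis (not along the pixel's ray), 0 where there is no reading.
- optics.camera_model(name): a dict with "K" (3x3 intrinsics, pixels), "R" (3x3) and "t" (3): a world point X has camera coordinates R X + t. Camera axes: x right, y down, z forward; pixel columns grow to the right and rows downward; lengths in m; the calibration is good to about 2 mm. A picture is of the moment at which its call begins. camera_model takes no time and is no camera call.
A pose or a line that the arm cannot do raises r.PlanningError and nothing moves.
- r.finish_job(): hands the job in; it is judged then, once.
The state is a dict: "time_s": time; "joint_positions": joint angles; "dq": joint speeds; "tau": joint torques, N m; "eef_pos": TCP position; "eef_rot": TCP orientation; "contact_force": force on the tool from outside, world axes, zero at the start; "torque": the same for the moment, N m; "grip_width": finger opening in m; "grip_force": force on a finger pad.
Only numpy, scipy, OpenCV 4.12 (cv2) and the standard library are available. Lean on these libraries where they do the work, as an engineer would, in place of code of your own. Each camera call takes 0.05 s, during which the arm holds its last target. There are 200 camera calls.

## Task

Slide the drip tray, flat on the ledge, through the flared mouth and in under the plancha until it is fully home, its tall front panel against the plancha's front. Then swing the red catch right round across the front panel to its stop so the tray cannot slip out, and leave the tongs, grill press, pepper grinder and oil bottle where they are.

Things in the scene. Friction and masses are not known exactly. Their poses are not given: they have to be found in the camera images.
- tray: Sizes in mm. Loose open aluminium drip tray, 190 long, 120 wide, 0.45 kg. Origin under the middle of its pan; +x goes in first, y across, z up. Pan: x -75 to +75, walls 4 thick, 22 high. Steel front panel at x -75 to -79: 54 high, 120 wide. Beyond it the 3 thick floor runs on as a lip to an upturned edge at x -115.
- tray_edge (a point): Sizes in mm. Middle of the outer face of the tray's upturned steel edge (28 high, 4 thick, 120 wide), half way up, at x -115, z 14 in the tray's frame; axes as the tray's. A place to push.
- plancha: Sizes in mm. Low fixed grey plancha (griddle), 240 deep, 310 wide, 90 high. Origin on the ledge under the middle of its front face; +x is the way the tray goes in, y across. Under its body (underside at 34) a bay spans y -65 to +65 between steel runners; the flares of its mouth reach 18 out in front. At its front, y -97 to -73, a bracket carries the catch, 23 out, z 33 to 61.
- tray_home (a point): Sizes in mm. Where the tray's origin lies when the tray is fully home: in the plancha's frame x +75, y 0 (+-5 play), z 0, axes aligned. The tray's tall panel then rests against the plancha's front face and its upturned edge is 40 out in front.
- catch (a joint): Sizes in mm. Angle (rad) of the red catch, an arm 85 long, 12 wide, 40 to 54 above the ledge, on an upright pivot; passes over the tray's upturned edge. 0: closed at its stop, pointing to the plancha's +y, 9 to 21 out in front of it, across the tray's tall panel. Positive: swung out; 1.57 points along the plancha's -x; at most 2.4. Slight friction, stays where left.
- catch_pivot (a point): The catch's pivot axis at the arm's mid height, 47 mm above the ledge; in the plancha's frame at x -15, y -85 mm; axes as the plancha's.
- catch_knob (a point): Middle of the upright red peg on the catch arm, 16 mm across, from 53 to 85 mm above the ledge, 70 mm from the pivot axis; this point is 69 mm above the ledge.
- press: Cast aluminium grill press, plate 180 x 100 x 12 mm with a bar handle of dark wood along its x, 67 mm high; origin under its centre. Leave alone.
- tongs: Stainless tongs lying flat, about 240 mm long, up to 90 mm wide, 12 mm high; x along the length; origin under the middle. Leave alone.
- grinder: Glass pepper grinder with a steel top, standing, 54 mm across, 148 mm high; origin under its centre. Leave alone.
- oil: Green glass oil bottle, standing, 60 mm across, 170 mm high; origin under its centre. Leave alone.

How it is judged:
By the outcome, as a careful person would: the job done as asked, in the order asked, and still so for the second after the job is handed in, with the robot touching nothing.
It also fails if it takes over 72 s, if anything falls off the work surface, if the arm or the gripper's body presses on something with over 40 N, if the wrist force passes 120 N, or if a joint passes its speed limit or range.

## Working session

There is one attempt and no reset: what is moved stays moved. The work goes in short steps, each a Python script; the robot and the scene stay as the last script left them, time stands still between calls to the robot, and variables do not carry over. Pictures are saved under pics/ and viewed, at most 10 in all, crops included, and the job is handed in when it is done.

```bash
mkdir -p pics; cat > h.py <<'E'
import numpy as np, cv2
from workcell import r, command_gripper, optics
def shot(name,tag):
    im,d=optics.get_image(name)
    np.savez(f'pics/{tag}.npz',im=im,d=d)
    cv2.imwrite(f'pics/{tag}.png',im[:,:,::-1]); return im,d
def cloud(name,d):
    c=optics.camera_model(name);K,R,t=map(np.array,(c['K'],c['R'],c['t']))
    v,u=np.mgrid[:d.shape[0],:d.shape[1]]
    P=np.stack([(u-K[0,2])/K[0,0]*d,(v-K[1,2])/K[1,1]*d,d],-1)
    W=(P-t)@R; W[d==0]=np.nan; return W
E
python3 - <<'E'
from h import *
a,_=shot('top','t0');b,_=shot('side','s0')
for n in('top','side'):
    c=optics.camera_model(n);print(n,-np.array(c['R']).T@c['t'],np.round(c['R'],2).tolist())
print(r.read_state())
E
```

```text
top [0.41982577 0.05125256 1.06326657] [[0.06, -1.0, 0.0], [-0.97, -0.06, -0.22], [0.22, 0.01, -0.98]]
side [0.57444393 0.77034198 0.51533555] [[-1.0, -0.06, 0.01], [-0.04, 0.52, -0.85], [0.04, -0.85, -0.52]]
{'time_s': 0.1, 'joint_positions': array([-1.32795817e+00,  3.42639370e-01,  1.52491232e+00, -1.34563473e-05,
        1.27536338e+00, -1.45990942e-01]), 'dq': array([-0.00028713, -0.00132047, -0.00442014,  0.00010014, -0.00166736,
       -0.00060085]), 'tau': array([ 2.10449965e-03, -4.34446263e+01, -2.46489483e+01, -2.02406372e-04,
        4.69958555e-03,  5.02296530e-06]), 'eef_pos': array([ 0.19897652, -0.48549815,  0.25570572]), 'eef_rot': array([ 9.81160348e-01,  1.93194032e-01, -3.84332982e-05, -6.60119144e-04]), 'contact_force': array([-0.18975377,  0.52081441,  0.08565108]), 'torque': array([ 0.00442963, -0.02099256, -0.02741507]), 'grip_force': 0.0, 'grip_width': 0.08540062095457791}
```

View pics/t0.png

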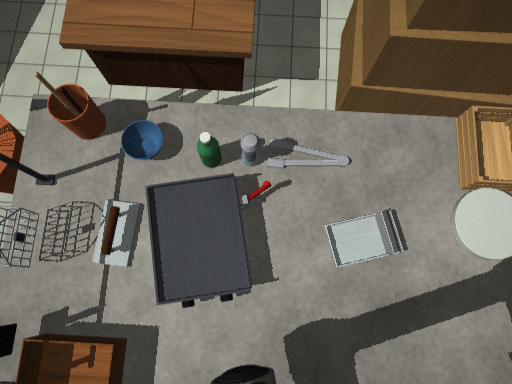

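View pics/s0.png

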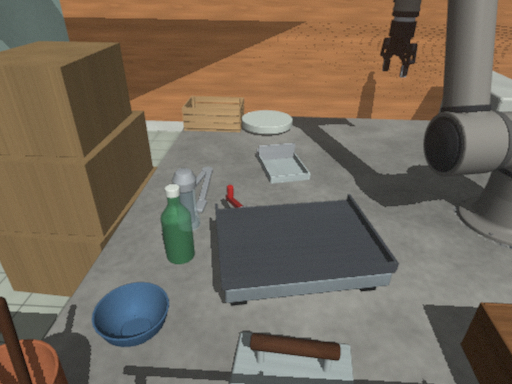

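The top view shows the plancha at about (200,240) with its front facing right (world -y). The red catch is swung out at (258,192), and the tray at (362,238) has its panel and lip to the right. The tongs are at (310,158), the grinder at (250,148), the oil at (208,150) and the press at (117,233). Next I measure.

```bash
python3 - <<'E'
from h import *
z=np.load('pics/t0.npz');im,d=z['im'],z['d'];W=cloud('top',d)
v,u=np.mgrid[:384,:512]
def rect(m,l):
    p=W[m][:,:2].astype(np.float32)*1000; q=cv2.minAreaRect(p); print(l,m.sum(),q,'z',np.percentile(W[m][:,2],[5,50,95]).round(4)); print(cv2.boxPoints(q).round(1).tolist())
Z=W[...,2]
box=lambda a,b,c,e:(u>a)&(u<b)&(v>c)&(v<e)
print('table z',np.nanmedian(Z[box(280,320,200,300)]), np.nanmedian(Z[box(400,440,180,200)]))
rect(box(135,262,165,310)&(Z>.06)&(Z<.11),'plancha')
t=box(318,415,200,275)
rect(t&(Z>.012),'tray>12'); rect(t&(Z>.040),'panel')
rect(t&(Z>.017)&(Z<.035)&(u>388),'edge')
hsv=cv2.cvtColor(im,cv2.COLOR_RGB2HSV)
red=((hsv[...,0]<6)|(hsv[...,0]>174))&(hsv[...,1]>150)&(hsv[...,2]>90)&box(235,285,170,215)
rect(red,'red'); rect(red&(Z>.07),'knob'); rect(red&(Z<.06),'arm')
E
python3 -c "
import cv2
i=cv2.imread('pics/t0.png')[130:280,230:430];cv2.imwrite('pics/t0c.png',cv2.resize(i,None,fx=4,fy=4,interpolation=cv2.INTER_CUBIC))"
```

```text
table z 0.00144000532575037 0.0013190545297663363
plancha 11394 ((527.6067504882812, 182.8421630859375), (327.9078063964844, 263.012939453125), 11.668600082397461) z [0.0742 0.0779 0.0905]
[[340.3999938964844, 278.5], [393.6000061035156, 20.899999618530273], [714.7999877929688, 87.19999694824219], [661.5999755859375, 344.79998779296875]]
tray>12 748 ((561.6530151367188, -253.77825927734375), (120.17757415771484, 192.44003295898438), 16.456228256225586) z [0.0141 0.0248 0.0552]
[[476.79998779296875, -178.5], [531.2999877929688, -363.1000061035156], [646.5, -329.0], [592.0, -144.5]]
panel 155 ((577.8447265625, -307.5474853515625), (118.41423034667969, 5.898658752441406), 16.258377075195312) z [0.0411 0.0521 0.0575]
[[520.2000122070312, -321.29998779296875], [521.7999877929688, -327.0], [635.5, -293.79998779296875], [633.9000244140625, -288.1000061035156]]
edge 134 ((583.0187377929688, -330.728515625), (120.06090545654297, 39.508426666259766), 9.765677452087402) z [0.0199 0.0273 0.0321]
[[520.5, -321.3999938964844], [527.2000122070312, -360.3999938964844], [645.5, -340.0], [638.79998779
[... 169 characters left out ...]
7000122070312, 66.5999984741211], [684.2000122070312, 15.300000190734863], [694.7999877929688, 22.899999618530273], [658.4000244140625, 74.19999694824219]]
knob 28 ((684.846435546875, 25.213335037231445), (11.581850051879883, 13.27858829498291), 1.3206920623779297) z [0.0752 0.0861 0.0888]
[[678.9000244140625, 31.700000762939453], [679.2000122070312, 18.399999618530273], [690.7999877929688, 18.700000762939453], [690.5, 32.0]]
arm 70 ((667.387939453125, 48.83020782470703), (10.279436111450195, 52.02907180786133), 37.852561950683594) z [0.0528 0.0555 0.0583]
[[647.4000244140625, 66.19999694824219], [679.2999877929688, 25.100000381469727], [687.4000244140625, 31.399999618530273], [655.5, 72.5]]
```

View pics/t0c.png

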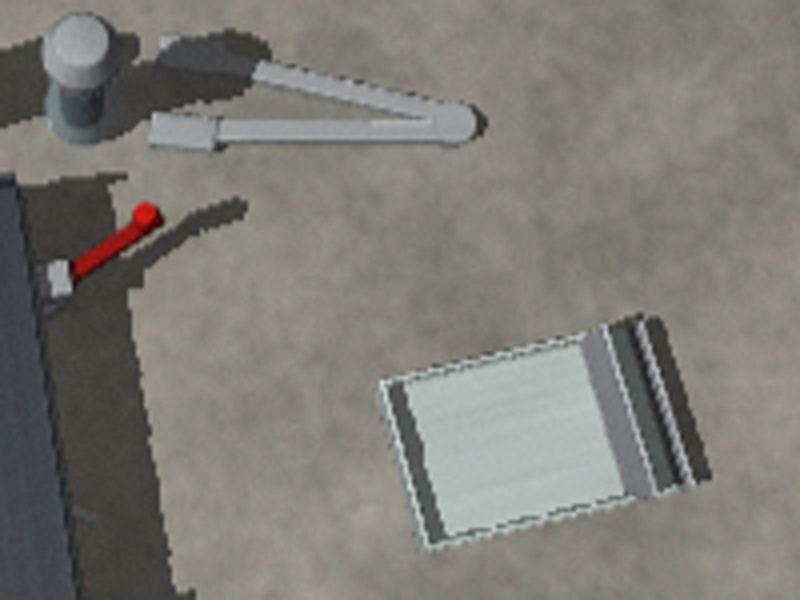

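The crop shows the tray pan corners at crop (380,380) and (425,548), and its edge at (640,320)-(690,485). The catch knob is at (147,215), clear of the tongs. I'll refit the plancha without the catch.

```bash
python3 - <<'E'
from h import *
z=np.load('pics/t0.npz');im,d=z['im'],z['d'];W=cloud('top',d)
v,u=np.mgrid[:384,:512];Z=W[...,2]
m=((u>135)&(u<256)&(v>165)&(v<310)&(Z>.068)&(Z<.105)).astype(np.uint8)
m=cv2.morphologyEx(m,cv2.MORPH_OPEN,np.ones((15,15),np.uint8))>0
P=W[m]; q=cv2.minAreaRect((P[:,:2]*1000).astype(np.float32)); print(q,cv2.boxPoints(q).tolist())
# front line: for each row the rightmost plancha pixel, rows between bracket & end
pts=[]
for row in range(205,292):
    c=np.where(m[row])[0]
    if len(c): pts.append(W[row,c.max()])
pts=np.array(pts); print('front z',np.percentile(pts[:,2],[5,50,95]))
l=cv2.fitLine((pts[:,:2]*1000).astype(np.float32),cv2.DIST_HUBER,0,.01,.01).ravel();print('frontline',l,np.degrees(np.arctan2(l[1],l[0])))
# side cam
z=np.load('pics/s0.npz');im2,d2=z['im'],z['d'];S=cloud('side',d2);h=cv2.cvtColor(im2,cv2.COLOR_RGB2HSV)
red=((h[...,0]<6)|(h[...,0]>174))&(h[...,1]>150)&(h[...,2]>90)
red[:170]=0;red[215:]=0;red[:,:215]=0;red[:,250:]=0
k=S[red];print('side knob',red.sum(),np.median(k[k[:,2]>.06],0),np.median(k[k[:,2]<.055],0))
v,u=np.mgrid[:384,:512]
m=(u>205)&(u<400)&(v>190)&(v<300)&(S[...,2]>.068)&(S[...,2]<.105)
q=cv2.minAreaRect((S[m][:,:2]*1000).astype(np.float32)); print('side plancha',q,cv2.boxPoints(q).tolist())
m=(u>250)&(u<315)&(v>140)&(v<185)&(S[...,2]>.012)&(S[...,2]<.07)
q=cv2.minAreaRect((S[m][:,:2]*1000).astype(np.float32)); print('side tray',q,cv2.boxPoints(q).tolist())
E
```

```text
((532.7861328125, 196.6331329345703), (310.74444580078125, 237.1118927001953), 11.5986967086792) [[356.75030517578125, 281.5296630859375], [404.4230041503906, 49.25965881347656], [708.8219604492188, 111.73660278320312], [661.1492919921875, 344.006591796875]]
front z [0.0747123  0.07751936 0.08148374]
frontline [9.8423415e-01 1.7687026e-01 5.1972406e+02 7.7555840e+01] 10.187513
side knob 108 [0.68373682 0.02968824 0.07430864] [0.67216573 0.04512932 0.05371507]
side plancha ((539.0595703125, 157.1504364013672), (311.43511962890625, 319.65240478515625), 11.83466911315918) [[353.87353515625, 281.6434326171875], [419.4305419921875, -31.214263916015625], [724.24560546875, 32.657440185546875], [658.6885986328125, 345.51513671875]]
side tray ((560.9495849609375, -253.0144805908203), (121.2032241821289, 193.30294799804688), 16.375919342041016) [[475.5566711425781, -177.36981201171875], [530.05615234375, -362.8309631347656], [646.342529296875, -328.6591491699219], [591.843017578125, -143.197998046875]]
```

```bash
cat >> h.py <<'E'
from scipy.spatial.transform import Rotation as Ro
F=np.array([.5569,.0792]);TH=np.radians(101.6)
def rot(a): return np.array([[np.cos(a),-np.sin(a)],[np.sin(a),np.cos(a)]])
def pl(x,y): return F+rot(TH)@np.array([x,y])/1000      # plancha mm -> world
def down(psi):   # tool down, closing line along heading psi
    y=np.array([np.cos(psi),np.sin(psi),0]);z=np.array([0,0,-1.]);return Ro.from_matrix(np.c_[np.cross(y,z),y,z]).as_quat()
def P(xy,z): return [*xy,z]
def fit():
    W=cloud('top',shot('top','tmp')[1]);return W
E
python3 - <<'E'
from h import *
T0=np.array([.5557,-.2342]);a0=np.radians(106.4)
e=T0+rot(a0)@[-.113,0]
print(e,r.tip_extent)
best=None
for k in(0,np.pi):
    q1=r.solve_ik(P(e,.033),down(a0-k)); q2=r.solve_ik(P(pl(-75,0),.033),down(TH-k))
    q3=r.solve_ik(P(pl(-60,0),.033),down(TH+np.pi/2-k))
    print(k,[None if q is None else np.round(q,2) for q in(q1,q2,q3)])
E
```

```text
[ 0.58760458 -0.34260248] 0.025
0 [array([-0.64,  0.84,  1.28, -0.  ,  1.02, -2.5 ]), array([-0.12,  0.69,  1.63, -0.  ,  0.82, -1.9 ]), array([-0.1 ,  0.68,  1.64, -0.  ,  0.82,  2.84])]
3.141592653589793 [array([-0.64,  0.84,  1.28, -0.  ,  1.02,  0.64]), array([-0.12,  0.69,  1.63, -0.  ,  0.82,  1.24]), array([-0.1 ,  0.68,  1.64, -0.  ,  0.82, -0.3 ])]
```

```bash
python3 - <<'E'
from h import *
T0=np.array([.5557,-.2342]);a0=np.radians(106.4)
e=T0+rot(a0)@[-.113,0]; o=down(a0-np.pi)
r.reach(P(e,.14),o); command_gripper(.02,40)
print('touch',r.move_straight(P(e,.033),o,speed=.08,max_force=8))
print(r.read_state()['eef_pos'])
command_gripper(0,40)
s=r.read_state();print(s['eef_pos'],s['grip_width'],s['grip_force'],s['contact_force'])
if .002<s['grip_width']<.009:
    print(r.move_straight(P(pl(-125-113,0),.033),down(TH-np.pi),speed=.08,max_force=25))
s=r.read_state();print(s['eef_pos'],s['grip_width'],s['contact_force'],s['time_s'])
shot('top','t1');shot('side','s1')
E
python3 -c "
import cv2,numpy as np
a=cv2.imread('pics/t1.png')[130:310,200:420];cv2.imwrite('pics/t1c.png',cv2.resize(a,None,fx=3.5,fy=3.3))"
```

```text
touch True
[ 0.58745595 -0.34255941  0.03601221]
[ 0.58715004 -0.34224898  0.03518435] 0.002830824286387979 40.93573987483978 [ 0.27443398 -0.16727782  5.7404785 ]
False
[ 0.60615447 -0.15593678  0.03517424] 0.0029331232804391564 [-0.92085369 -6.67680988 12.69796718] 6.3167
```

View pics/t1c.png

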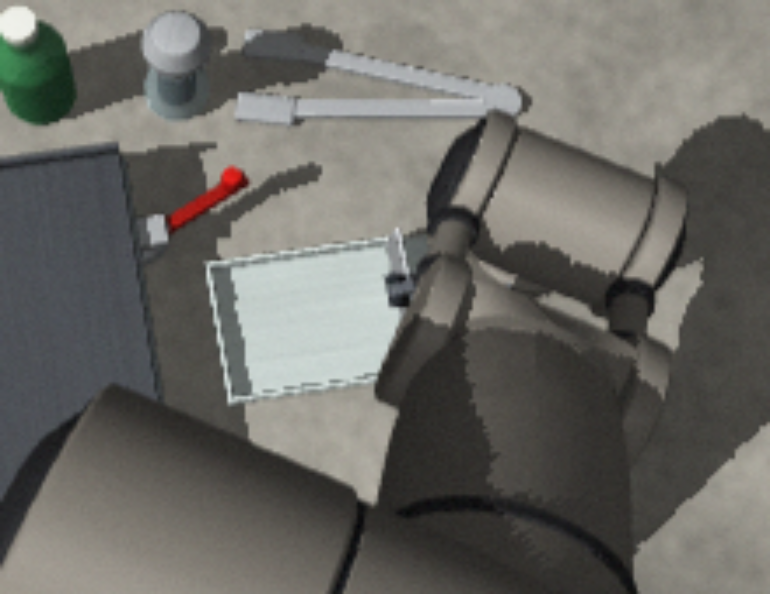

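The crop shows the tray held by its edge, the pan front wall running from (208,265) to (232,402), just short of the mouth and roughly parallel to the plancha. The catch is still clear. Next I measure the alignment, including the flares and runners.

```bash
python3 - <<'E'
from h import *
for n,tag in(('top','t1'),('side','s1')):
    z=np.load(f'pics/{tag}.npz');im,d=z['im'],z['d'];W=cloud(n,d)
    p=(W[...,:2]-F)@rot(TH)*1000; X,Y=p[...,0],p[...,1];Z=W[...,2]*1000
    m=(X<-25)&(X>-140)&(abs(Y)<75)&(Z>15)&(Z<30)
    print(n,m.sum(),'z',np.percentile(Z[m],[5,50,95]).round(1))
    fr=m&(X>-62); print(' front x',np.percentile(X[fr],[50,99]).round(1))
    for s in(-1,1):
        w=m&(s*Y>50)&(X<-70)
        if w.sum()>8:
            l=cv2.fitLine(np.c_[X[w],Y[w]].astype(np.float32),cv2.DIST_HUBER,0,.01,.01).ravel()
            print(' wall',s,w.sum(),'y',l[3].round(1),'at x',l[2].round(1),'ang',np.degrees(np.arctan(l[1]/l[0])).round(2),'outer',np.percentile(s*Y[w],[50,98]).round(1),
             'z by x',[np.percentile(Z[w&(X>a)&(X<a+25)],90).round(1) for a in(-120,-95) if (w&(X>a)&(X<a+25)).any()])
    fl=(X<-2)&(X>-22)&(abs(Y)<120)&(Z>8)&(Z<45); print(' flare',fl.sum(),[ (int(a),round(float(b)),round(float(c))) for a,b,c in np.c_[X[fl],Y[fl],Z[fl]][::6]][:30])
E
```

```text
top 175 z [18.6 23.4 26.6]
 front x [-54.1 -51.8]
 wall -1 48 y -57.6 at x -105.3 ang 1.38 outer [57.6 60.3] z by x [np.float64(25.2), np.float64(25.2)]
 wall 1 42 y 57.8 at x -104.1 ang 0.93 outer [57.7 59.8] z by x [np.float64(26.2), np.float64(25.6)]
 flare 22 [(-2, -74, 43), (-8, -73, 30), (-4, -71, 31), (-7, -69, 23)]
side 53 z [16.3 21.  23.3]Traceback (most recent call last):
  File "<stdin>", line 7, in <module>
    return _quantile_unchecked(
        a, q, axis, out, overwrite_input, method, keepdims, weights)
    return _ureduce(a,
                    func=_quantile_ureduce_func,
    ...<5 lines>...
                    overwrite_input=overwrite_input,
                    method=method)
    r = func(a, **kwargs)
    result = _quantile(arr,
                       quantiles=q,
    ...<2 lines>...
                       out=out,
                       weights=wgt)
    slices_having_nans = np.isnan(arr[-1, ...])
                                  ~~~^^^^^^^^^
IndexError: index -1 is out of bounds for axis 0 with size 0
```

```bash
python3 - <<'E'
from h import *
o=down(TH-np.pi-np.radians(.9))
def go(x,y=1.5,z=.036,f=22,sp=.06):
    h=r.move_straight(P(pl(x-113,y),z),o,speed=sp,max_force=f);s=r.read_state()
    fp=(s['contact_force'][:2]@rot(TH)).round(1)
    print(x,h,'at',((s['eef_pos'][:2]-F)@rot(TH)*1000).round(1),s['eef_pos'][2].round(4),'F',fp,s['contact_force'][2].round(1),s['grip_width'].round(4),s['time_s']); return h
go(-110) or go(-60) or go(-20) or go(25)
shot('top','t2');shot('side','s2')
E
python3 -c "
import cv2,numpy as np
a=cv2.imread('pics/t2.png')[130:310,180:400];cv2.imwrite('pics/t2c.png',cv2.resize(a,None,fx=3,fy=3))"
```

```text
Traceback (most recent call last):
AttributeError: 'float' object has no attribute 'round'
[ WARN:0@0.012] global loadsave.cpp:275 findDecoder imread_('pics/t2.png'): can't open/read file: check file path/integrity
Traceback (most recent call last):
TypeError: 'NoneType' object is not subscriptable
```

```bash
cat >> h.py <<'E'
def go(x,o,y=1.5,z=.036,f=22,sp=.06):
    h=r.move_straight(P(pl(x,y),z),o,speed=sp,max_force=f);s=r.read_state()
    print(x,h,'at',((s['eef_pos'][:2]-F)@rot(TH)*1000).round(1),np.round(s['eef_pos'][2],4),'F',(s['contact_force'][:2]@rot(TH)).round(1),np.round([s['contact_force'][2],s['grip_width'],s['time_s']],4)); return h
E
python3 - <<'E'
from h import *
o=down(TH-np.pi-np.radians(.9))
any(go(x-113,o) for x in(-108,-60,-20,25))
shot('top','t2');shot('side','s2')
E
python3 -c "
import cv2,numpy as np
a=cv2.imread('pics/t2.png')[130:310,180:400];cv2.imwrite('pics/t2c.png',cv2.resize(a,None,fx=3,fy=3))"
```

```text
-221 False at [-220.7    1.7] 0.0355 F [0.9 0. ] [-2.2362e+00  3.0000e-03  7.0750e+00]
-173 False at [-173.1    1.5] 0.036 F [1.  0.9] [-2.2346e+00  2.8000e-03  8.0250e+00]
-133 False at [-132.9    1.5] 0.036 F [0.2 0.2] [-3.3592e+00  2.8000e-03  8.8417e+00]
-88 False at [-88.    1.5] 0.036 F [0.4 0.7] [-2.6127e+00  2.6000e-03  9.7417e+00]
```

View pics/t2c.png

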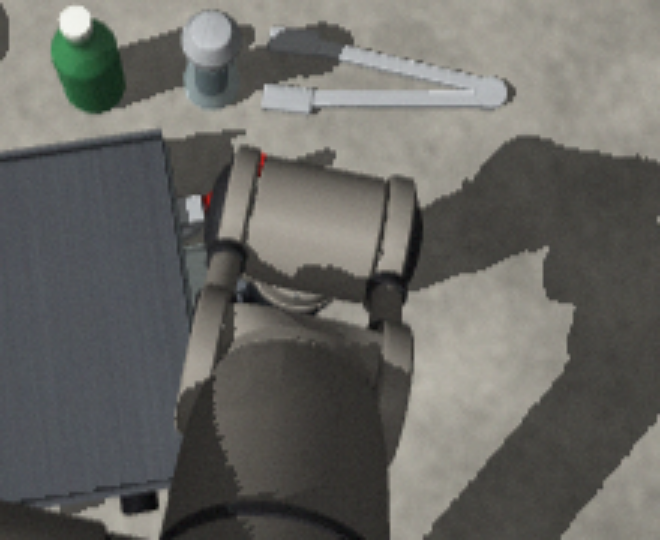

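The tray is most of the way under the plancha with no side load. I'll release it and push the edge home with both fingertips.

```bash
python3 - <<'E'
from h import *
o=down(TH-np.pi-np.radians(.9)); o2=down(TH-np.pi/2)
command_gripper(.02)
go(-88,o,z=.12,f=None,sp=.1)
r.reach(P(pl(-130,0),.12),o2); command_gripper(.05)
print(r.read_state()['joint_positions'].round(2))
go(-130,o2,y=0,z=.034,f=8,sp=.1)
go(-70,o2,y=0,z=.034,f=15) or go(-42,o2,y=0,z=.034,f=15,sp=.04)
shot('side','s3')
go(-75,o2,y=0,z=.034,f=None); go(-75,o2,y=0,z=.13,f=None,sp=.12)
r.reach(P(pl(-170,0),.2),o2)
shot('top','t3')
W=cloud('top',np.load('pics/t3.npz')['d']);p=(W[...,:2]-F)@rot(TH)*1000;X,Y,Z=p[...,0],p[...,1],W[...,2]*1000
for n,m in(('edge',(X<-28)&(X>-60)&(abs(Y)<70)&(Z>20)&(Z<35)),('panel',(X<5)&(X>-20)&(abs(Y)<65)&(Z>46)&(Z<60))):
    if m.sum()>3: print(n,m.sum(),np.percentile(X[m],[2,50,98]).round(1),np.percentile(Y[m],[1,99]).round(1),np.polyfit(Y[m],X[m],1).round(3))
E
python3 -c "
import cv2,numpy as np
a=cv2.imread('pics/t3.png')[130:310,180:400];b=cv2.imread('pics/s3.png')[130:310,150:370];cv2.imwrite('pics/t3c.png',cv2.resize(np.hstack([a,b]),(800,330)))"
```

```text
-88 False at [-87.9   1.9] 0.1194 F [0.  0.1] [-5.30000e-03  1.99000e-02  1.11417e+01]
[-0.21  0.58  1.53 -0.    1.03 -0.42]
-130 False at [-130.2   -0.5] 0.0346 F [-0.7  0.3] [-0.9311  0.0502 14.0167]
-70 False at [-70.    0.2] 0.0338 F [ 0.3 -0.3] [-0.6415  0.0502 15.1667]
-42 True at [-53.7  -0.1] 0.0338 F [-3.   0.5] [ 1.456   0.0501 15.6583]
-75 False at [-75.4   0.2] 0.0339 F [0.1 0.1] [ 0.1462  0.0498 16.2083]
-75 False at [-74.8   0.5] 0.1293 F [ 0.1 -0.3] [ 0.2752  0.05   17.1583]
edge 71 [-42.4 -40.1 -38.3] [-55.4  59.9] [-5.0000e-03 -4.0248e+01]
panel 67 [-6.5 -4.4 -2.5] [-56.3  59.8] [-0.006 -4.466]
```

View pics/t3c.png

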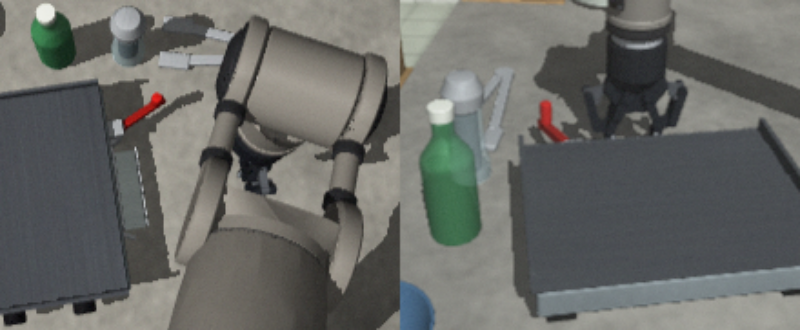

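The tray is in: the panel spans (115,150)-(145,225) of the left crop, flush along the front, and the catch is untouched. I'll push once more firmly to confirm it is home, and measure the clearance from the grinder to the knob.

```bash
python3 - <<'E'
from h import *
o2=down(TH-np.pi/2)
go(-80,o2,y=0,z=.12,f=None,sp=.15);go(-80,o2,y=0,z=.034,f=8,sp=.1);go(-60,o2,y=0,z=.034,f=15)
go(-40,o2,y=0,z=.034,f=30,sp=.02)
go(-75,o2,y=0,z=.034,f=None); go(-75,o2,y=0,z=.15,f=None,sp=.15)
W=cloud('top',np.load('pics/t0.npz')['d']);v,u=np.mgrid[:384,:512];Z=W[...,2]
g=(u>238)&(u<262)&(v>128)&(v<170)&(Z>.12)
print('grinder top',g.sum(),np.nanmedian(W[g],0),np.nanmin(W[g],0),np.nanmax(W[g],0))
S=cloud('side',np.load('pics/s0.npz')['d']);g=(u>170)&(u<196)&(v>160)&(v<230)&(S[...,2]>.12)
print('side',np.nanmedian(S[g],0),np.nanmin(S[g],0),np.nanmax(S[g],0))
g=(u>262)&(u<355)&(v>138)&(v<172)&(Z>.006)&(Z<.03);print('tongs',np.nanmin(W[g],0),np.nanmax(W[g],0))
pv=pl(-15,-85);print('pivot',pv)
for th in(2.35,2.2,2.02,1.5,1,.5,0):
    k=pv+rot(TH)@[-.07*np.sin(th),.07*np.cos(th)]; t=rot(TH)@[-np.cos(th),-np.sin(th)]
    q=r.solve_ik(P(k+.025*t,.095),down(TH+np.pi/2+th-np.pi));q2=r.solve_ik(P(k+.025*t,.095),down(TH+np.pi/2+th))
    print(th,k.round(4),t.round(2),None if q is None else q.round(2),None if q2 is None else q2.round(2))
E
```

```text
-80 False at [-80.4  -0.5] 0.1206 F [ 0.7 -0.6] [ 1.1504  0.0502 18.7   ]
-80 False at [-80.2  -0.4] 0.0346 F [ 0.4 -1.1] [ 0.3437  0.0501 19.7083]
-60 False at [-59.5  -0.1] 0.0342 F [-0.6  0.6] [ 0.1814  0.05   20.1917]
-40 True at [-53.7   0.1] 0.0339 F [-3.2 -0.2] [ 1.3643  0.0499 20.8083]
-75 False at [-75.4   0.2] 0.0339 F [0.1 0.1] [ 0.5495  0.05   21.3167]
-75 False at [-74.7   0.6] 0.1491 F [0.4 0.3] [-0.3079  0.0502 22.2417]
grinder top 317 [0.77492185 0.07187108 0.14406656] [0.75582642 0.04602571 0.12037671] [0.8038874  0.09886119 0.15235039]
side [0.76919671 0.09601739 0.13747173] [0.75351827 0.05596864 0.12003907] [0.80515341 0.20492208 0.17180276]
tongs [ 0.74577184 -0.23276898  0.00600917] [0.84930509 0.03137558 0.01883148]
pivot [0.64318007 0.08159799]
2.35 [0.7014 0.0427] [0.56 0.83] [-0.02  0.84  1.1  -0.    1.21 -2.57] [-0.02  0.84  1.1  -0.    1.21  0.57]
2.2 [0.6949 0.0344] [0.67 0.74] [-0.03  0.83  1.12 -0.    1.2  -2.44] [-0.03  0.83  1.12 -0.    1.2   0.71]
2.02 [0.6856 0.0259] [0.8  0.61] [-0.05  0.82  1.14 -0.    1.18 -2.27] [-0.05  0.82  1.14 -0.    1.18  0.87]
1.5 [0.6524 0.0122] [0.99 0.13] [-0.09  0.76  1.25 -0.    1.13 -1.79] [-0.09  0.76  1.25 -0.    1.13  1.35]
1 [0.618  0.0163] [ 0.93 -0.36] [-0.11  0.7   1.37 -0.    1.06 -1.31] [-0.11  0.7   1.37 -0.    1.06  1.83]
0.5 [0.5898 0.0364] [ 0.65 -0.76] [-0.1   0.65  1.49 -0.    1.   -0.8 ] [-0.1   0.65  1.49 -0.    1.    2.34]
0 [0.5746 0.0675] [ 0.2  -0.98] [-0.06  0.61  1.56 -0.    0.97 -0.26] [-0.06  0.61  1.56 -0.    0.97  2.88]
```

The tray is home: at 30 N it stopped at the same place as before. Now I swing the catch, pushing the knob round its arc with closed fingers.

```bash
python3 - <<'E'
from h import *
pv=pl(-15,-85)
def pose(th,off,z=.095):
    k=pv+rot(TH)@[-.07*np.sin(th),.07*np.cos(th)]; t=rot(TH)@[-np.cos(th),-np.sin(th)]
    return P(k+off*t,z),down(TH+np.pi/2+th-np.pi)
command_gripper(0)
r.reach(*pose(2.02,.026,.2))
print('down',r.move_straight(*pose(2.02,.026),speed=.1,max_force=6))
for th in np.arange(1.95,-.13,-.13):
    h=r.move_straight(*pose(th,.019),speed=.06,max_force=14)
    s=r.read_state();print(round(th,2),h,s['contact_force'].round(1),(s['eef_pos']-pose(th,.019)[0]).round(3),s['time_s'])
    if h:break
shot('top','t4')
E
```

```text
down False
1.95 False [-0.4  0.6  0.7] [ 0.    -0.     0.001] 26.025
1.82 False [ 0.5 -0.1 -0.6] [0. 0. 0.] 26.3333
1.69 False [-1.3  0.4 -0.2] [0. 0. 0.] 26.6417
1.56 False [-0.1 -0.9  0.1] [0. 0. 0.] 26.95
1.43 False [-0.4 -0.1 -0.2] [0. 0. 0.] 27.2583
1.3 False [0.3 0.  0.5] [0. 0. 0.] 27.5667
1.17 False [ 0.  -0.1 -0.3] [0. 0. 0.] 27.875
1.04 False [-0.3  0.3  1.2] [0. 0. 0.] 28.1833
0.91 False [ 0.7 -0.9  0.1] [0. 0. 0.] 28.4917
0.78 False [-0.2  0.4 -0. ] [0. 0. 0.] 28.8
0.65 False [ 0.  -1.1 -0.3] [ 0. -0.  0.] 29.1083
0.52 False [-0.1  0.1  0.4] [ 0. -0.  0.] 29.4167
0.39 False [0.2 0.2 0.2] [ 0. -0.  0.] 29.725
0.26 False [-0.  -0.7  0.1] [ 0. -0.  0.] 30.0333
0.13 False [ 0.  -0.   0.6] [ 0. -0.  0.] 30.3417
-0.0 True [ 1.5 -5.1  1.9] [ 0.001 -0.002  0.   ] 30.5833
```

```bash
python3 - <<'E'
from h import *
o=down(TH-np.pi/2)
go(-38,o,y=-15,z=.095,f=18,sp=.02)
go(-75,o,y=-15,z=.095,f=None); go(-75,o,y=-15,z=.22,f=None,sp=.15)
r.movej([-1.328,.342,1.524,0,1.275,-.146])
im,d=shot('top','t5');shot('side','s5')
W=cloud('top',d);p=(W[...,:2]-F)@rot(TH)*1000;X,Y,Z=p[...,0],p[...,1],W[...,2]*1000
hsv=cv2.cvtColor(im,cv2.COLOR_RGB2HSV);red=((hsv[...,0]<6)|(hsv[...,0]>174))&(hsv[...,1]>150)&(hsv[...,2]>90)
a=red&(X<10)&(X>-60)&(Y>-90)&(Y<20)&(Z<62)
print('arm',a.sum(),np.degrees(np.arctan(np.polyfit(Y[a],X[a],1)[0])),np.median(X[a]),Y[a].min(),Y[a].max())
for n,m in(('edge',(X<-28)&(X>-60)&(abs(Y)<70)&(Z>20)&(Z<35)),('panel',(X<5)&(X>-20)&(Y>10)&(Y<65)&(Z>46)&(Z<60))):
    print(n,m.sum(),np.median(X[m]).round(1),np.percentile(Y[m],[1,99]).round(1))
A=np.hstack([cv2.imread('pics/t5.png')[110:290,90:370],cv2.imread('pics/s5.png')[120:300,130:410]])
cv2.imwrite('pics/t5c.png',cv2.resize(A,(800,257)))
E
```

```text
-38 False at [-38.  -14.9] 0.0948 F [1.1 0.1] [ 0.3534 -0.     30.95  ]
-75 False at [-75.  -14.9] 0.0949 F [0.1 0.1] [-0.1865  0.     31.7167]
-75 False at [-74.8 -14.5] 0.219 F [-0.4 -0.3] [-5.05e-01 -3.00e-04  3.27e+01]
arm 43 1.180853426910334 -19.080845226846424 -71.22187519333262 -2.351355707394104
edge 70 -40.3 [-55.6  59.8]
panel 29 -4.7 [12.3 59.7]
```

View pics/t5c.png

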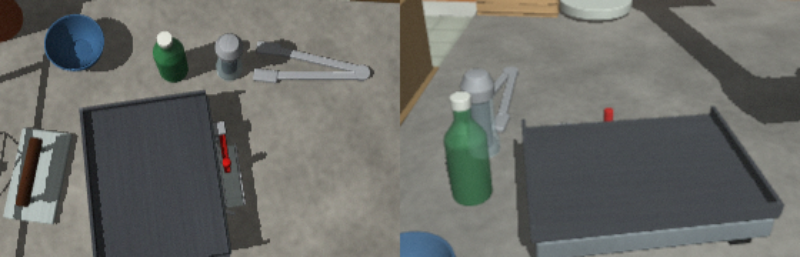

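The top view shows the catch lying across the panel at (225,150) in the crop and the tray home. My second push actually ended slightly short of the first contact, so I'll confirm the stop with one firm press.

```bash
python3 - <<'E'
from h import *
o=down(TH-np.pi/2)
r.reach(P(pl(-75,-15),.2),o)
go(-75,o,y=-15,z=.095,f=None,sp=.15);go(-45,o,y=-15,z=.095,f=10,sp=.08)
go(-28,o,y=-15,z=.095,f=25,sp=.02)
go(-75,o,y=-15,z=.095,f=None); go(-75,o,y=-15,z=.22,f=None,sp=.15)
r.movej([-1.328,.342,1.524,0,1.275,-.146])
im,d=shot('top','t6')
W=cloud('top',d);p=(W[...,:2]-F)@rot(TH)*1000;X,Y,Z=p[...,0],p[...,1],W[...,2]*1000
hsv=cv2.cvtColor(im,cv2.COLOR_RGB2HSV);red=((hsv[...,0]<6)|(hsv[...,0]>174))&(hsv[...,1]>150)&(hsv[...,2]>90)
a=red&(X<10)&(X>-60)&(Y>-90)&(Y<20)&(Z<62)
print('arm',a.sum(),np.degrees(np.arctan(np.polyfit(Y[a],X[a],1)[0])),np.median(X[a]))
m=cv2.absdiff(cv2.imread('pics/t0.png'),cv2.imread('pics/t6.png')).max(2)>40
for n,(u0,u1,v0,v1) in dict(tongs=(264,352,140,172),grinder=(240,262,132,168),oil=(196,224,130,168),press=(92,140,198,268)).items(): print(n,m[v0:v1,u0:u1].sum())
E
```

```text
-75 False at [-75.4 -15.6] 0.0959 F [-0.8  0.1] [1.594e-01 1.000e-04 3.815e+01]
-45 False at [-44.4 -15.1] 0.0952 F [-0.4  0.1] [5.2090e-01 1.0000e-04 3.8675e+01]
-28 True at [-36.3 -15. ] 0.0949 F [-5.7  0.5] [ 1.1496 -0.     39.3417]
-75 False at [-74.9 -14.9] 0.0949 F [ 1.1 -0.3] [ 8.411e-01 -4.000e-04  4.015e+01]
-75 False at [-74.7 -14.5] 0.219 F [-0.3  0.7] [-5.33100e-01 -1.00000e-04  4.11333e+01]
arm 45 1.5070032547213656 -18.99505642382345
tongs 0
grinder 0
oil 0
press 0
```

The catch is hard against its stop at the same place with 25 N, and none of the other objects moved.

```bash
python3 -c "
from h import *
print(r.finish_job())"
```

```text
the job is handed in; nothing more can be done
None
```

The job is handed in: the tray is fully home under the plancha, the red catch is closed against its stop across the front panel, and the tongs, grill press, grinder and oil bottle did not move.

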